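Clear the punchings off a lever press and try its stroke

ROBOT

A 6-joint arm with a two-finger parallel gripper is mounted at the origin on the work surface. World frame = base frame: x ahead of the robot, y to its left, z up, the work surface at z = 0. Lengths are in m, angles in degrees, forces in N, time in s.
With the tool pointing down it reaches from about 0.3 to 0.825 m from the base axis. Payload 5.4 kg.
Tool frame: the origin (TCP) lies on the mounting face of the last link; the fingertips stand 190 mm ahead of it and the grasp point (between the pads) lies 171 mm ahead of it; z points along the fingers, y is the line along which they close (so a half turn about z gives the same grasp; the last joint's range is limited). The gripper opens to 92 mm and grips with 3 to 60 N. Pads are 20 mm wide; open, the fingers measure 128 mm over their backs; the gripper's body (75 mm by 189 mm) begins 69 mm behind the grasp point.
Start: joints at [-88.356, 9.076, 91.501, -0, 79.423, -12.038], TCP at [0.136, -0.559, 0.405] pointing down, gripper open.
Joint ranges: [-166.64, 166.64], [-54.1, 131.32], [10.49, 154.53], [-73.88, 253.88], [9.74, 151.15], [-171.62, 171.62]. Speed limits (degrees/s): [147.25, 147.25, 180, 180, 180, 180].

INTERFACE

Orientations are given as a 3x3 rotation matrix whose columns are the frame's x, y, z axes.
In Python, from bench import * gives the robot as it stands.
- The arm moves only by the tool send_rows, never from a script. Its argument "increments" is a list of rows, each a list of 7 numbers: the gripper's target within -1 to 1 (fully open at 1, half-way at 0, shut at -1), then the shift along the tool's x, y, z in m, then the turn, a rotation vector about the tool's x, y, z in rad. A call has 1 to 10 rows; each row is the pose to reach, as a shift and turn from the pose commanded when the call began, along the tool's axes at that moment; what a row does not reach only later rows make up. A row lasts 1/12 s, in which the tool goes at most 41.7 mm and 7.16 degrees, less where a joint would pass 70% of its speed; a pose out of reach is approached as far as the arm can. A call with a gripper value outside its range is refused whole. The fingers move at their own pace and stop on an object; the grip force is fixed at half the most. Time passes only in rows, so rows that repeat a pose let the fingers close. It gives the time, the measured TCP pose, the force, the opening and the grip force at its end, in the units of the state.
- get_state(): the state, without advancing time (a new reading comes with each control period).
- camera(name): name is "side" or "top" or "wrist"; returns a dict with "img" (384x512x3 uint8, blue, green, red), "depth" (384x512 float32, m along the optical axis (not along the pixel's ray), 0 where there is no reading), "camera_matrix" (3x3 intrinsics, pixels), "xyz" and "orientation" of the camera in the world. Camera axes: x right, y down, z forward; pixel columns grow to the right and rows downward; lengths in m; the calibration is good to about 2 mm. The wrist camera is an equidistant fisheye: a pixel r from the principal point sees the ray r / f radians off the axis. A picture is of the moment at which its call begins.
- close_job(): hands the job in; it is judged then, once.
The state is a dict: "time_s": time; "joint_pos": joint angles; "qd": joint speeds; "joint_efforts": joint torques, N m; "tcp_pos": TCP position; "orientation": TCP orientation; "force": force on the tool from outside, world axes, zero at the start; "wrist_torque": the same for the moment, N m; "width": opening from 0.0 (shut) to 1.0 (fully open); "grasp_force": force on a finger pad.
Only numpy, scipy, OpenCV 4.12 (cv2) and the standard library are available. Lean on these libraries where they do the work, as an engineer would, in place of code of your own. Each camera call takes 0.05 s, during which the arm holds its last target. There are 200 camera calls.

TASK

Use the scraper block to wipe all five loose brass punchings off the bed of the small press into the open metal tray beside it, without touching the punchings with the gripper. Then stand the scraper upright on the bench, let go of it, and give the press a dry stroke: swing its lever fully down to its stop and let it spring back up. Do not disturb the amber jar or the clock.

Things in the scene. Friction and masses are not known exactly. Their poses are not given: they have to be found in the camera images.
- press: small green lever press, fixed. Origin on the bench; x points away from the operator to the column, y to the operator's left. Flat steel bed with open edges: x -90 to 160, y -110 to 110, top at z 60 mm. Head: x 60 to 160, y -40 to 40, z 165 to 250 mm; column under it: x 100 to 160, y -35 to 35 mm. The ram, 24 mm thick, comes down from the head at x 85, y 0
- bed (a point): point on the top of the bed, in the middle of the area where the punchings lie (press x -27 mm, y 0, z 60 mm); axes as the press. The punchings' centres lie within 33 mm of it along x and 60 mm along y
- press_lever (a joint): angle of the press lever: 0 at rest (raised), grows as it is swung down, stop at 0.85 rad. Sprung: it returns to 0 when released; about 7 N at the grip brings it to the stop
- lever_pivot (a point): pivot of the lever on the head (press x 120, y 40, z 215 mm); the lever turns about the press x axis and sticks out to press +y, rising 25 degrees above level at rest and falling 24 degrees below level at its stop
- lever_grip (a point): middle of the lever's black grip, on the lever's centre line, 140 mm from the pivot; the grip is a round bar 24 mm thick and 74 mm long along the lever
- tray: open aluminium tray, fixed, outside 140 (x) x 100 (y) x 26 mm high, walls 3 mm, inner floor at 8 mm; origin at the centre of its underside, axes as the press. It stands left or right of the bed (press y +148 or -148 mm), its near wall tucked 12 mm under the bed's edge; a shut wooden box, 132 x 70 x 34 mm, fixed, stands on the other side
- chip0: loose brass punching, flat disc 18 mm across and 5 mm thick, lying somewhere on the open front part of the press bed; origin at the centre of its underside
- chip1: loose brass punching, flat disc 18 mm across and 5 mm thick, lying somewhere on the open front part of the press bed; origin at the centre of its underside
- chip2: loose brass punching, flat disc 18 mm across and 5 mm thick, lying somewhere on the open front part of the press bed; origin at the centre of its underside
- chip3: loose brass offcut, flat 24 x 14 x 5 mm, lying somewhere on the open front part of the press bed; origin at the centre of its underside, x along its length
- chip4: loose brass offcut, flat 24 x 14 x 5 mm, lying somewhere on the open front part of the press bed; origin at the centre of its underside, x along its length
- scraper: scraper block standing upright on the bench, left or right of the press: black base 30 (x) x 110 (y) x 22 mm high, its long upright faces do the wiping; on it a pale wooden grip 24 (x) x 62 (y) mm, from 22 to 68 mm height; origin at the centre of its underside, z up; 0.1 to 0.2 kg
- jar: amber jar with a dark cap, 60 mm across and 85 mm tall, standing on the bench on the other side of the press from the scraper; origin at the centre of its underside
- clock: small brass table clock, 100 mm wide and 100 mm tall, standing on the bench beyond the press; origin at the centre of its underside
Things that resemble listed ones, but are neither listed nor needed, are in the scene too. What is meant by the scraper is not pink, and is the larger of those in its own colour.

How it is judged (in metres and radians):
On the way, in this order (a step that is already met when the one before it is completed fails the run):
1. all five punchings are in the tray (x of chip0 in the frame of tray between -0.07 and 0.07 m and y of chip0 in the frame of tray between -0.05 and 0.05 m and z of each of chip0, chip1, chip2, chip3, chip4 in the frame of tray below 0.04 m and x of chip1 in the frame of tray between -0.07 and 0.07 m and y of chip1 in the frame of tray between -0.05 and 0.05 m and x of chip2 in the frame of tray between -0.07 and 0.07 m and y of chip2 in the frame of tray between -0.05 and 0.05 m and x of chip3 in the frame of tray between -0.07 and 0.07 m and y of chip3 in the frame of tray between -0.05 and 0.05 m and x of chip4 in the frame of tray between -0.07 and 0.07 m and y of chip4 in the frame of tray between -0.05 and 0.05 m), for 0.2 s.
2. the scraper stands upright on the bench, released (height (world z) of scraper below 0.005 m and angle between scraper's own z axis and vertical below 0.1 rad and linear speed of scraper below 0.02 m/s and contact force between scraper and the fingers below 0.1 N), for 0.2 s.
3. the lever is swung down to its stop (value of joint press_lever above 0.77 rad), for 0.05 s.
4. the lever is back up (value of joint press_lever below 0.08 rad), for 0.1 s.
At the end, for the whole second after the job is handed in: all five punchings lie at rest inside the tray's walls (centre within 70 x 50 mm of the tray's centre, below 40 mm); the scraper stands on the bench itself (underside within 5 mm of it, tilt under 0.1 rad), released and still; the lever is back within 0.08 rad of its raised rest (all of step 1 and all of step 2 and value of joint press_lever below 0.08 rad and linear speed of each of chip0, chip1, chip2, chip3, chip4 below 0.02 m/s); the robot touches nothing.
It fails at once if the gripper or arm touches a punching (contact force between any of chip0, chip1, chip2, chip3, chip4 and the fingers above 0.3 N or contact force between any of chip0, chip1, chip2, chip3, chip4 and the arm above 0.3 N).
It fails at once if the jar or the clock is moved more than 20 mm or tipped (distance of any of jar, clock from where it was at the start of the episode above 0.02 m or angle between any of jar, clock's own z axis and vertical above 0.2 rad).
It also fails if it takes over 72 s, if anything falls off the work surface, if the arm or the gripper's body presses on something with over 40 N, if the wrist force passes 120 N, or if a joint passes its speed limit or range.

## Working session

There is one attempt and no reset: what is moved stays moved. The work goes in short steps, Python scripts to look and compute and a tool call to move; the robot and the scene stay as the last step left them, time stands still between calls to the robot, and variables do not carry over. Pictures are saved under pics/ and viewed, at most 10 in all, crops included, and the job is handed in when it is done.

Besides the shell and the picture viewer there is one more tool, called after "Emit:" as name(argument=value, ...) on one line, values as JSON. send_rows: Moves the arm, as the interface text tells. Its arguments: {"type":"object","properties":{"increments":{"type":"array","items":{"type":"array","items":{"type":"number"}}}},"required":["increments"]}

```bash
mkdir -p pics; cat > h.py <<'E'
import numpy as np, cv2
from bench import *
def cloud(c):
    K=np.array(c["camera_matrix"]);d=c["depth"];v,u=np.mgrid[:d.shape[0],:d.shape[1]]
    p=np.stack([(u-K[0,2])/K[0,0]*d,(v-K[1,2])/K[1,1]*d,d],-1)
    w=p@np.array(c["orientation"]).T+np.array(c["xyz"]);w[d==0]=np.nan
    return w
E
python3 - <<'E'
from h import *
s=get_state();print(s)
for n in ("top","side"):
    c=camera(n);np.savez("c_"+n,**c);cv2.imwrite(f"pics/{n}0.png",c["img"]);print(n,c["xyz"],np.round(c["orientation"],3).tolist(),c["camera_matrix"])
E
```

```text
{'time_s': 0.0, 'joint_pos': array([-8.83575583e+01,  9.11213791e+00,  9.15685753e+01,  8.78454530e-04,
        7.94231843e+01, -1.20366733e+01]), 'qd': array([ 0.01381627, -0.04995626,  0.04636185,  0.05149191,  0.00556783,
        0.07642437]), 'joint_efforts': array([ 2.20629503e-03, -3.85568547e+01, -3.22109449e+01,  7.03724334e-02,
        3.77388450e-02, -1.31291176e-04]), 'tcp_pos': array([ 0.13596342, -0.55842298,  0.40375508]), 'orientation': array([[ 9.71636062e-01,  2.36481210e-01, -3.69092513e-05],
       [ 2.36480886e-01, -9.71634449e-01,  1.81304006e-03],
       [ 3.92887607e-04, -1.77034344e-03, -9.99998356e-01]]), 'force': array([ 0.13929558, -0.32972983, -0.47936722]), 'wrist_torque': array([ 0.01556204, -0.01756458, -0.01297726]), 'grasp_force': 0.0, 'width': 0.997979493948734}
top [0.52037636 0.00434487 1.20420295] [[-0.023, -0.997, 0.068], [-1.0, 0.022, -0.013], [0.012, -0.068, -0.998]] [[386.45942286   0.         253.88809342]
 [  0.         386.45942286 191.34743151]
 [  0.           0.           1.        ]]
side [0.083134   0.49186299 0.9996796 ] [[-0.695, -0.542, 0.472], [-0.718, 0.54, -0.438], [-0.018, -0.644, -0.765]] [[368.77893772   0.         255.89157718]
 [  0.         368.77893772 191.17494534]
 [  0.           0.           1.        ]]
```

View pics/top0.png

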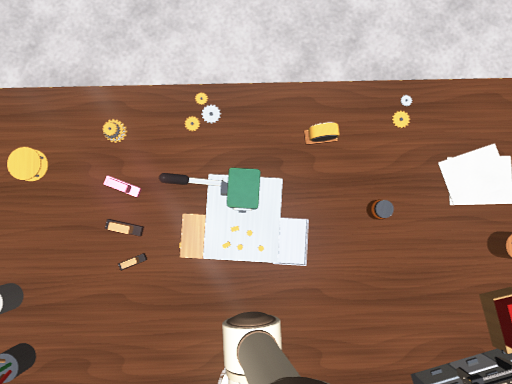

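View pics/side0.png

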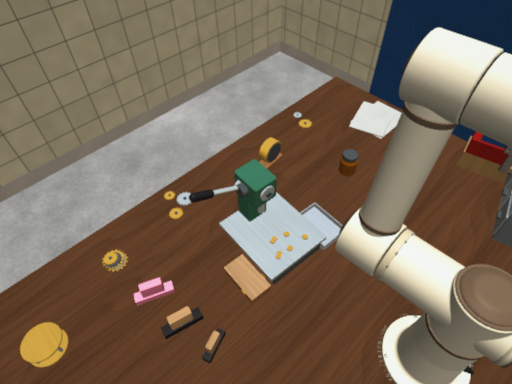

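The top view shows the press bed at about (243,220) and five chips around (225–262, 228–249). The tray is on the right (294,241, world −y), the wooden box on the left, and the lever sticks out left to (173,179). The scraper is the larger black one at (124,228), its small double is at (133,262), and the jar is at (382,209). I'll measure these next.

```bash
python3 - <<'E'
from h import *
c=dict(np.load("c_top.npz"));w=cloud(c);z=w[...,2];x,y=w[...,0],w[...,1];im=c["img"].astype(int)
def rect(m,name):
    p=w[m][:,:2].astype(np.float32)*1000
    r=cv2.minAreaRect(p);print(name,len(p),"c",np.round(r[0],1),"size",np.round(r[1],1),"ang",round(r[2],2),"z",np.round(np.nanpercentile(z[m],[5,50,95]),4))
v,u=np.mgrid[:384,:512]
def box(a,b,cc,d): return (u>=a)&(u<=b)&(v>=cc)&(v<=d)
rect(box(195,290,165,270)&(abs(z-.06)<.008),"bed+chips")
rect(box(270,315,210,275)&(z<.045)&(z>.015)&(im.min(2)>110),"trayrim")
rect(box(270,315,210,275)&(z<.045)&(z>.004)&(im.min(2)>110),"tray")
rect(box(175,206,205,265)&(z>.025)&(z<.045),"box")
rect(box(220,270,150,215)&(z>.235)&(z<.27),"head")
rect(box(100,150,215,240)&(z>.012),"scr all")
rect(box(100,150,215,240)&(z>.055),"scr grip")
rect(box(100,150,215,240)&(z>.015)&(z<.03),"scr base")
rect(box(100,160,170,200)&(z>.012),"pink")
rect(box(115,155,250,275)&(z>.010),"small")
rect(box(360,400,190,225)&(z>.07),"jar")
rect(box(300,345,115,150)&(z>.02),"clock")
rect(box(155,190,170,190)&(z>.1),"levergrip")
# chips
m=(box(205,285,215,265)&(im[...,2]-im[...,0]>60)&(z>.05)).astype(np.uint8)
n,l,s,ct=cv2.connectedComponentsWithStats(m)
for i in range(1,n):
    if s[i,4]>5: rect(l==i,f"chip{i} {ct[i]}")
for q in [(160,178),(168,179),(176,179),(186,180),(200,182),(215,184)]:print(q,np.round(w[q[1],q[0]],4))
E
```

```text
bed+chips 4993 c [520.6  25.8] size [220.6 250.3] ang 85.34 z [0.0574 0.0609 0.0648]
trayrim 152 c [ 446.6 -118. ] size [ 98.1 140.1] ang 85.33 z [0.0162 0.026  0.0302]
tray 1301 c [ 446. -126.] size [ 99.9 146.6] ang 79.56 z [0.0058 0.0094 0.0266]
box 1023 c [471.1 179.3] size [ 72.4 131.7] ang 85.16 z [0.031  0.0348 0.0382]
head 1313 c [593.7  28.4] size [ 97.6 104.8] ang 85.24 z [0.2434 0.2504 0.2533]
scr all 384 c [501.4 388.6] size [110.1  30.5] ang 75.39 z [0.0183 0.0515 0.0713]
scr grip 187 c [500.7 388.7] size [63.3 23.8] ang 76.7 z [0.0598 0.0678 0.0721]
scr base 162 c [501.4 388.6] size [110.1  30.5] ang 75.39 z [0.017  0.0224 0.0264]
pink 375 c [618.4 333.1] size [239.6  52.5] ang 82.17 z [0.0191 0.0608 0.0727]
small 213 c [397.  364.6] size [22.6 84.1] ang 20.44 z [0.0142 0.037  0.055 ]
jar 276 c [ 538.5 -385.7] size [50.7 49.6] ang 88.64 z [0.0798 0.0862 0.0896]
clock 496 c [ 773.1 -221. ] size [41.4 87.4] ang 5.9 z [0.0441 0.0909 0.102 ]
levergrip 292 c [618.5 181.8] size [70.3 23.7] ang 84.91 z [0.2667 0.284  0.2959]
chip2 [234.44117647 228.38235294] 34 c [490.7  49. ] size [12.  22.2] ang 17.79 z [0.0619 0.0659 0.0696]
chip3 [249.04 232.6 ] 25 c [477.5   6.6] size [11.7 14.5] ang 88.82 z [0.0629 0.066  0.0692]
chip4 [226.05882353 244.47058824] 34 c [443.8  74.7] size [12.  22.5] ang 29.59 z [0.0621 0.066  0.0693]
chip5 [239.625      246.79166667] 24 c [436.5  34.6] size [14.9 13.9] ang 16.86 z [0.0626 0.0656 0.0689]
chip6 [260.6  247.96] 25 c [431.5 -26.1] size [14.9 12.1] ang 87.71 z [0.0613 0.0642 0.0683]
(160, 178) [0.6187 0.2126 0.2966]
(168, 179) [0.6164 0.1948 0.2922]
(176, 179) [0.6167 0.1771 0.2858]
(186, 180) [0.6146 0.1547 0.2775]
(200, 182) [0.6111 0.124  0.2556]
(215, 184) [0.6073 0.0891 0.2339]
```

Everything checks out against the given sizes:
- **Press:** yaw about −4.7°, origin (0.486, 0.029), with the tray on the −y side.
- **Chips:** they span press x from −62 to 16 mm, so one wipe with the 110 mm scraper along press x covers them all.
- **Scraper:** at (0.501, 0.389), with its long axis at 76°.

Next is a small helper for turning targets into moves.

```bash
cat >> h.py <<'E'
from scipy.spatial.transform import Rotation as Ro
def plan(p,a,deg=True,base=None):
    """shift & rotvec in tool axes to TCP p, tool down, tool y at world angle a"""
    s=get_state(); p0,R0=base or (s["tcp_pos"],np.array(s["orientation"]))
    a=np.deg2rad(a);R=np.array([[-np.sin(a),np.cos(a),0],[np.cos(a),np.sin(a),0],[0,0,-1.]])
    print("shift",np.round(R0.T@(np.array(p)-p0),4),"rot",np.round(Ro.from_matrix(R0.T@R).as_rotvec(),4)); return np.array(p),R
th=np.deg2rad(-4.7);O=np.array([.4857,.0287])
def press(x,y): return O+x*np.array([np.cos(th),np.sin(th)])+y*np.array([-np.sin(th),np.cos(th)])
E
python3 - <<'E'
from h import *
b=plan([.42,-.1,.40],-45)
b=plan([.50,.389,.33],-14,base=b)
E
```

```text
shift [ 0.3844 -0.3782  0.0046] rot [-0.0015 -0.0007 -0.5466]
shift [ 0.4023 -0.2892  0.07  ] rot [ 0.      0.     -0.5411]
```

Emit:
send_rows(increments=[[0.3, 0.384, -0.378, 0.005, 0, 0, -0.547], [0.3, 0.384, -0.378, 0.005, 0, 0, -0.547], [0.3, 0.384, -0.378, 0.005, 0, 0, -0.547], [0.3, 0.384, -0.378, 0.005, 0, 0, -0.547], [0.3, 0.384, -0.378, 0.005, 0, 0, -0.547], [0.3, 0.384, -0.378, 0.005, 0, 0, -0.547], [0.3, 0.384, -0.378, 0.005, 0, 0, -0.547], [0.3, 0.384, -0.378, 0.005, 0, 0, -0.547], [0.3, 0.384, -0.378, 0.005, 0, 0, -0.547], [0.3, 0.384, -0.378, 0.005, 0, 0, -0.547]])

```text
time_s: 0.93
tcp_pos: [0.3557, -0.2024, 0.4006]
orientation: [[0.707, 0.707, 0.0], [0.707, -0.707, -0.0], [0.0, 0.0, -1.0]]
force: [0.5, -0.6, -0.8]
width: 0.648
grasp_force: 0.0
```

```bash
python3 - <<'E'
from h import *
s=get_state();print(s["time_s"],s["tcp_pos"],s["joint_pos"])
plan([.50,.389,.33],-14)
E
```

```text
0.9333 [ 0.35573355 -0.20240228  0.40063464] [-4.66749054e+01 -1.69351845e+01  1.16619482e+02  4.67063407e-03
  8.03101815e+01 -1.66680376e+00]
shift [ 0.5201 -0.3163  0.0706] rot [ 1.000e-04 -0.000e+00 -5.412e-01]
```

Emit:
send_rows(increments=[[0.3, 0.52, -0.316, 0.07, 0, 0, -0.541], [0.3, 0.52, -0.316, 0.07, 0, 0, -0.541], [0.3, 0.52, -0.316, 0.07, 0, 0, -0.541], [0.3, 0.52, -0.316, 0.07, 0, 0, -0.541], [0.3, 0.52, -0.316, 0.07, 0, 0, -0.541], [0.3, 0.52, -0.316, 0.07, 0, 0, -0.541], [0.3, 0.52, -0.316, 0.07, 0, 0, -0.541], [0.3, 0.52, -0.316, 0.07, 0, 0, -0.541], [0.3, 0.52, -0.316, 0.07, 0, 0, -0.541], [0.3, 0.52, -0.316, 0.07, 0, 0, -0.541]])

```text
time_s: 1.77
tcp_pos: [0.4531, 0.2001, 0.3526]
orientation: [[0.241, 0.971, -0.0], [0.971, -0.241, -0.0], [-0.0, -0.0, -1.0]]
force: [1.1, -0.5, -0.4]
width: 0.646
grasp_force: 0.0
```

```bash
python3 - <<'E'
from h import *
plan([.50,.389,.33],-14)
E
```

```text
shift [0.1947 0.     0.0226] rot [-0.0002  0.0002  0.0009]
```

Emit:
send_rows(increments=[[0.3, 0.195, 0, 0.022, 0, 0, 0], [0.3, 0.195, 0, 0.022, 0, 0, 0], [0.3, 0.195, 0, 0.022, 0, 0, 0], [0.3, 0.195, 0, 0.022, 0, 0, 0], [0.3, 0.195, 0, 0.022, 0, 0, 0], [0.3, 0.195, 0, 0.022, 0, 0, 0], [0.3, 0.195, 0, 0.022, 0, 0, 0], [0.3, 0.195, 0, 0.022, 0, 0, 0]])

```text
time_s: 2.43
tcp_pos: [0.5002, 0.3865, 0.3307]
orientation: [[0.241, 0.97, -0.001], [0.97, -0.241, -0.001], [-0.001, -0.001, -1.0]]
force: [-0.5, 0.1, -0.5]
width: 0.649
grasp_force: 0.0
```

```bash
python3 - <<'E'
from h import *
s=get_state();print(s["tcp_pos"])
plan([.5007,.3887,.219],-14)
c=camera("wrist");cv2.imwrite("pics/w1.png",c["img"]);print(c["xyz"],np.round(c["orientation"],3).tolist(),c["camera_matrix"])
E
```

```text
[0.50021802 0.38648827 0.3307046 ]
shift [0.0024 0.     0.1117] rot [-0.0007  0.0012  0.0005]
[0.51930518 0.4566946  0.31071089] [[0.97, -0.233, -0.066], [-0.242, -0.935, -0.26], [-0.001, 0.268, -0.963]] [[297.31863964   0.         255.63838798]
 [  0.         297.31863964 197.35807939]
 [  0.           0.           1.        ]]
```

View pics/w1.png

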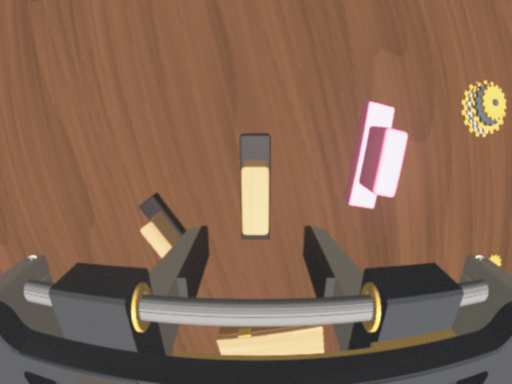

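The wrist view shows the scraper's grip centred and aligned between the fingers at about (255,200). The small double (160,230) is outside the left finger and the pink one is off to the right, so I'll descend and grip.

Emit:
send_rows(increments=[[0.3, 0.002, 0, 0.035, 0, 0, 0], [0.3, 0.002, 0, 0.07, 0, 0, 0], [0.3, 0.002, 0, 0.1, 0, 0, 0], [0.3, 0.002, 0, 0.112, 0, 0, 0], [0.3, 0.002, 0, 0.112, 0, 0, 0], [0.3, 0.002, 0, 0.112, 0, 0, 0], [-1, 0.002, 0, 0.112, 0, 0, 0], [-1, 0.002, 0, 0.112, 0, 0, 0], [-1, 0.002, 0, 0.112, 0, 0, 0], [-1, 0.002, 0, 0.112, 0, 0, 0]])

```text
time_s: 3.32
tcp_pos: [0.5014, 0.3892, 0.2207]
orientation: [[0.242, 0.97, 0.002], [0.97, -0.242, 0.001], [0.002, 0.002, -1.0]]
force: [-0.8, -0.1, 0.8]
width: 0.381
grasp_force: 0.0
```

Emit:
send_rows(increments=[[-1, 0, 0, 0, 0, 0, 0], [-1, 0, 0, 0, 0, 0, 0], [-1, 0, 0, 0, 0, 0, 0]])

```text
time_s: 3.57
tcp_pos: [0.501, 0.389, 0.2197]
orientation: [[0.241, 0.97, 0.0], [0.97, -0.241, 0.0], [0.0, 0.0, -1.0]]
force: [-0.7, -0.2, 3.8]
width: 0.258
grasp_force: 30.0
```

```bash
python3 - <<'E'
from h import *
s=get_state();print(s["tcp_pos"],s["joint_pos"],s["force"])
print(press(-24,90e0/1000))
q=press(-.024,.085);print(q)
b=plan([s["tcp_pos"][0],s["tcp_pos"][1],.42],-14)
b=plan([*q,.42],-94.7,base=b)
E
```

```text
[0.50096865 0.38904033 0.21969176] [2.69340580e+01 2.88129307e+01 8.89838589e+01 9.51195974e-03
 6.21806216e+01 4.09036301e+01] [-0.69200927 -0.19448714  3.78141147]
[-23.42622282   2.08492157]
[0.46874548 0.1153807 ]
shift [ 1.000e-04  0.000e+00 -2.003e-01] rot [ 0.0002 -0.0004  0.0005]
shift [-0.2733  0.0349  0.    ] rot [0.     0.     1.4085]
```

The grip is good: 23.7 mm opening, 30 N. I'll turn the other way (tool y to 85.3°) so that the wrist camera faces away from the press head. The order is lift, rotate in place, then translate.

Emit:
send_rows(increments=[[-1, 0, 0, -0.04, 0, 0, 0], [-1, 0, 0, -0.08, 0, 0, 0], [-1, 0, 0, -0.12, 0, 0, 0], [-1, 0, 0, -0.12, 0, 0, -0.12], [-1, 0, 0, -0.12, 0, 0, -0.24], [-1, 0, 0, -0.12, 0, 0, -0.36], [-1, 0, 0, -0.12, 0, 0, -0.48], [-1, 0, 0, -0.12, 0, 0, -0.6], [-1, 0, 0, -0.12, 0, 0, -0.72], [-1, 0, 0, -0.12, 0, 0, -0.84]])

```text
time_s: 4.4
tcp_pos: [0.5007, 0.3888, 0.3385]
orientation: [[-0.566, 0.824, -0.001], [0.824, 0.566, -0.001], [0.0, -0.001, -1.0]]
force: [-0.1, 0.3, -1.2]
width: 0.259
grasp_force: 30.0
```

Emit:
send_rows(increments=[[-1, 0, 0, 0, 0, 0, -0.12], [-1, 0, 0, 0, 0, 0, -0.24], [-1, 0, 0, 0, 0, 0, -0.36], [-1, 0, 0, 0, 0, 0, -0.48], [-1, 0, 0, 0, 0, 0, -0.6], [-1, 0, 0, 0, 0, 0, -0.72], [-1, 0, 0, 0, 0, 0, -0.84], [-1, 0, 0, 0, 0, 0, -0.893], [-1, 0, 0, 0, 0, 0, -0.893], [-1, 0, 0, 0, 0, 0, -0.893]])

```text
time_s: 5.23
tcp_pos: [0.5008, 0.3888, 0.3387]
orientation: [[-0.997, 0.083, -0.001], [0.083, 0.997, -0.0], [0.001, -0.001, -1.0]]
force: [-0.5, 0.5, -1.1]
width: 0.26
grasp_force: 30.0
```

```bash
python3 - <<'E'
from h import *
s=get_state();print(s["joint_pos"],s["width"],s["force"])
q=press(-.024,.085)
b=plan([*q,.34],85.3)
E
```

```text
[ 2.69266940e+01  2.07296822e+01  8.51666606e+01 -1.10333164e-03
  7.41572685e+01 -5.82848332e+01] 0.26043561171942925 [-0.47766218  0.46129232 -1.06976045]
shift [ 0.0091 -0.2752 -0.0012] rot [-0.0005 -0.0008 -0.0015]
```

Emit:
send_rows(increments=[[-1, 0.009, -0.04, 0, 0, 0, 0], [-1, 0.009, -0.08, 0, 0, 0, 0], [-1, 0.009, -0.12, 0, 0, 0, 0], [-1, 0.009, -0.16, 0, 0, 0, 0], [-1, 0.009, -0.2, 0, 0, 0, 0], [-1, 0.009, -0.24, 0, 0, 0, 0], [-1, 0.009, -0.275, 0, 0, 0, 0], [-1, 0.009, -0.275, 0.02, 0, 0, 0], [-1, 0.009, -0.275, 0.038, 0, 0, 0], [-1, 0.009, -0.275, 0.038, 0, 0, 0]])

```text
time_s: 6.07
tcp_pos: [0.4679, 0.1148, 0.298]
orientation: [[-0.996, 0.085, -0.006], [0.085, 0.996, 0.0], [0.006, -0.0, -1.0]]
force: [0.1, 1.3, -2.2]
width: 0.256
grasp_force: 30.0
```

```bash
python3 - <<'E'
from h import *
s=get_state();print(s["tcp_pos"],s["joint_pos"],s["force"])
q=press(-.024,.085);plan([*q,.281],85.3)
c=camera("wrist");t=camera("side")["img"]
cv2.imwrite("pics/w2.png",cv2.resize(np.hstack([c["img"],t]),(800,300)))
E
```

```text
[0.46793181 0.11476954 0.29799811] [-6.29970838e-01  1.78756620e+00  1.12063166e+02  3.51991507e-03
  6.65102085e+01 -8.57545361e+01] [ 0.05076117  1.27218735 -2.21158536]
shift [-0.0009  0.0007  0.017 ] rot [-0.0004 -0.0063 -0.0031]
```

View pics/w2.png

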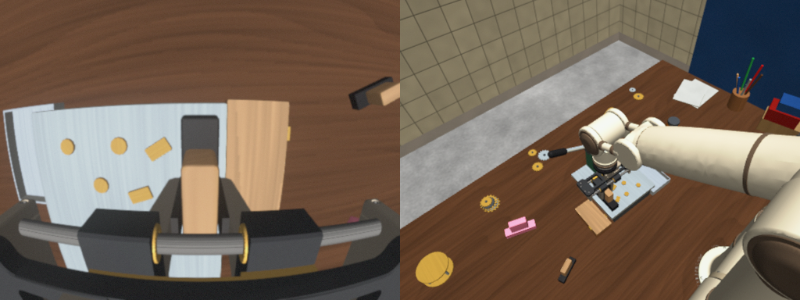

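The wrist view shows the scraper square over the bed at (200,150), clear of all five chips at (67–160, 145–195) to its left. I'll lower to contact.

Emit:
send_rows(increments=[[-1, -0.001, 0.001, 0.008, 0, 0, -0.003], [-1, -0.001, 0.001, 0.016, 0, 0, -0.003], [-1, -0.001, 0.001, 0.018, 0, 0, -0.003], [-1, -0.001, 0.001, 0.018, 0, 0, -0.003], [-1, -0.001, 0.001, 0.018, 0, 0, -0.003], [-1, -0.001, 0.001, 0.018, 0, 0, -0.003]])

```text
time_s: 6.67
tcp_pos: [0.4707, 0.1166, 0.2835]
orientation: [[-0.997, 0.079, 0.001], [0.079, 0.997, -0.0], [-0.001, 0.0, -1.0]]
force: [0.3, -0.8, -1.4]
width: 0.256
grasp_force: 30.0
```

Emit:
send_rows(increments=[[-1, 0.002, -0.001, 0.002, 0, 0, 0.003], [-1, 0.002, -0.001, 0.003, 0, 0, 0.003], [-1, 0.002, -0.001, 0.003, 0, 0, 0.003], [-1, 0.002, -0.001, 0.003, 0, 0, 0.003]])

```text
time_s: 7.0
tcp_pos: [0.4684, 0.1156, 0.2802]
orientation: [[-0.997, 0.082, -0.0], [0.082, 0.997, 0.0], [0.0, 0.0, -1.0]]
force: [-0.3, -0.8, -2.2]
width: 0.258
grasp_force: 30.0
```

Emit:
send_rows(increments=[[-1, 0, 0, 0.001, 0, 0, 0], [-1, 0, 0, 0.0015, 0, 0, 0], [-1, 0, 0, 0.0015, 0, 0, 0], [-1, 0, 0, 0.0015, 0, 0, 0]])

```text
time_s: 7.33
tcp_pos: [0.4687, 0.1156, 0.2797]
orientation: [[-0.997, 0.082, 0.0], [0.082, 0.997, -0.0], [-0.0, -0.0, -1.0]]
force: [-2.3, -0.2, 5.3]
width: 0.259
grasp_force: 30.0
```

Contact is at z 0.2797 with about 6 N, as expected. I'll wipe along tool −y.

Emit:
send_rows(increments=[[-1, 0, -0.008, 0, 0, 0, 0], [-1, 0, -0.016, 0, 0, 0, 0], [-1, 0, -0.024, 0, 0, 0, 0], [-1, 0, -0.032, 0, 0, 0, 0], [-1, 0, -0.04, 0, 0, 0, 0], [-1, 0, -0.048, 0, 0, 0, 0], [-1, 0, -0.056, 0, 0, 0, 0], [-1, 0, -0.064, 0, 0, 0, 0], [-1, 0, -0.072, 0, 0, 0, 0], [-1, 0, -0.08, 0, 0, 0, 0]])

```text
time_s: 8.17
tcp_pos: [0.4624, 0.0351, 0.2797]
orientation: [[-0.997, 0.083, 0.002], [0.083, 0.997, 0.001], [-0.002, 0.001, -1.0]]
force: [0.9, 4.6, 6.1]
width: 0.263
grasp_force: 30.0
```

```bash
python3 - <<'E'
from h import *
plan([*press(-.024,-.060),.2797],85.3)
c=camera("wrist");cv2.imwrite("pics/w3.png",c["img"])
E
```

```text
shift [ 0.0002 -0.0645 -0.0001] rot [ 0.0013  0.0022 -0.0009]
```

View pics/w3.png

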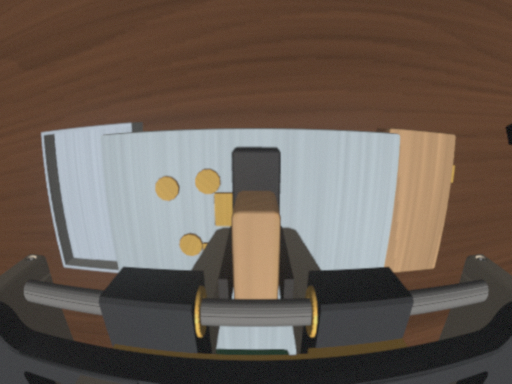

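The wipe works: one offcut lies flat against the face at (224,210), the discs are ahead of it, and all are within the scraper's length. Continuing.

Emit:
send_rows(increments=[[-1, 0, -0.007, 0, 0, 0, 0], [-1, 0, -0.014, 0, 0, 0, 0], [-1, 0, -0.021, 0, 0, 0, 0], [-1, 0, -0.028, 0, 0, 0, 0], [-1, 0, -0.035, 0, 0, 0, 0], [-1, 0, -0.042, 0, 0, 0, 0], [-1, 0, -0.049, 0, 0, 0, 0], [-1, 0, -0.056, 0, 0, 0, 0], [-1, 0, -0.062, 0, 0, 0, 0], [-1, 0, -0.066, 0, 0, 0, 0]])

```text
time_s: 9.05
tcp_pos: [0.4569, -0.0308, 0.2797]
orientation: [[-0.997, 0.083, 0.002], [0.083, 0.997, 0.001], [-0.002, 0.001, -1.0]]
force: [0.1, 5.1, 6.6]
width: 0.258
grasp_force: 30.0
```

Emit:
send_rows(increments=[[-1, 0, -0.004, 0, 0, 0, 0], [-1, 0, -0.008, 0, 0, 0, 0], [-1, 0, -0.012, 0, 0, 0, 0], [-1, 0, -0.016, 0, 0, 0, 0], [-1, 0, -0.02, 0, 0, 0, 0], [-1, 0, -0.024, 0, 0, 0, 0], [-1, 0, -0.028, 0, 0, 0, 0], [-1, 0, -0.032, 0, 0, 0, 0], [-1, 0, -0.036, 0, 0, 0, 0], [-1, 0, -0.04, 0, 0, 0, 0]])

```text
time_s: 9.88
tcp_pos: [0.4535, -0.0704, 0.2797]
orientation: [[-0.997, 0.083, 0.002], [0.083, 0.997, 0.001], [-0.002, 0.001, -1.0]]
force: [0.3, 3.6, 6.8]
width: 0.256
grasp_force: 30.0
```

```bash
python3 - <<'E'
from h import *
s=get_state();d=s["tcp_pos"][:2]-O;print("press",d@[np.cos(th),np.sin(th)],d@[-np.sin(th),np.cos(th)],s["width"])
plan([*press(-.024,-.105),.2797],85.3)
c=camera("wrist");cv2.imwrite("pics/w4.png",c["img"])
E
```

```text
press -0.023955316462281516 -0.10142345022372806 0.2558449464010624
shift [ 0.     -0.0036 -0.    ] rot [ 0.0008  0.0016 -0.0008]
```

View pics/w4.png

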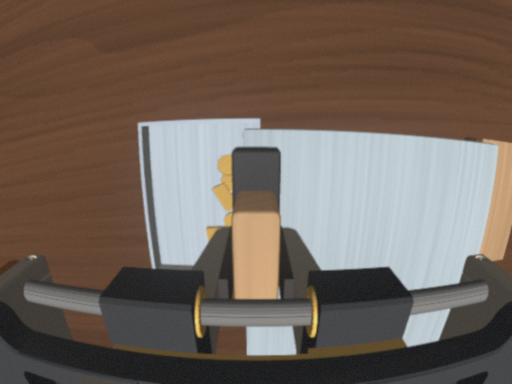

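Emit:
send_rows(increments=[[-1, 0, -0.004, 0, 0, 0, 0], [-1, 0, -0.005, 0, 0, 0, 0], [-1, 0, -0.005, 0, 0, 0, 0], [-1, 0, -0.005, -0.03, 0, 0, 0], [-1, 0, -0.005, -0.06, 0, 0, 0], [-1, 0, 0.03, -0.06, 0, 0, 0], [-1, 0, 0.07, -0.06, 0, 0, 0], [-1, 0, 0.1, -0.06, 0, 0, 0], [-1, 0, 0.1, -0.06, 0, 0, 0], [-1, 0, 0.1, -0.06, 0, 0, 0]])

```text
time_s: 10.77
tcp_pos: [0.461, 0.0303, 0.3381]
orientation: [[-0.997, 0.079, -0.001], [0.079, 0.997, -0.001], [0.001, -0.001, -1.0]]
force: [-0.5, -1.2, -1.7]
width: 0.261
grasp_force: 30.0
```

```bash
python3 - <<'E'
from h import *
plan([.49,.36,.34],85.3)
c=camera("wrist");t=camera("top");w=cloud(t)
im=t["img"].astype(int);m=((im[...,2]-im[...,0]>60)&(w[...,2]<.1)).astype(np.uint8);m[:,:205]=0;m[:,330:]=0;m[:205]=0
n,l,s,ct=cv2.connectedComponentsWithStats(m)
for i in range(1,n):
    if s[i,4]>3:
        p=np.nanmedian(w[l==i],0);d=p[:2]-O;print(s[i,4],ct[i],"press",np.round([d@[np.cos(th),np.sin(th)],d@[-np.sin(th),np.cos(th)],p[2]],4))
cv2.imwrite("pics/w5.png",np.hstack([c["img"][:,100:],t["img"][150:300,180:330].repeat(2,0).repeat(2,1)[:,:300] if 0 else cv2.resize(t["img"][170:290,190:320],(388,384))]))
E
```

```text
shift [-0.0028  0.331  -0.0022] rot [-0.0009 -0.001   0.0029]
56 [321.         206.17857143] press [ 0.0863 -0.242   0.0005]
4 [313.5 210.5] press [ 0.071  -0.2192  0.0016]
9 [323.11111111 210.55555556] press [ 0.0713 -0.2488  0.002 ]
4 [327.75 210.5 ] press [ 0.0736 -0.2634 -0.0003]
11 [311.54545455 223.81818182] press [ 0.0286 -0.2137  0.0008]
13 [323.76923077 223.92307692] press [ 0.0312 -0.2541  0.0013]
51 [284.29411765 231.66666667] press [-0.0002 -0.1298  0.0154]
10 [326.3 230.4] press [ 0.0126 -0.2609  0.001 ]
7 [317. 235.] press [-4.200e-03 -2.341e-01 -2.000e-04]
6 [327.33333333 234.83333333] press [-0.0023 -0.2668  0.0009]
75 [282.30666667 245.38666667] press [-0.0404 -0.1258  0.0163]
5 [308. 242.] press [-0.0273 -0.2071 -0.0008]
4 [323.5  241.75] press [-0.0245 -0.2546  0.0017]
7 [328.28571429 240.85714286] press [-0.0206 -0.2691  0.0005]
5 [324. 247.] press [-0.0397 -0.2579  0.0013]
33 [324.96969697 250.33333333] press [-0.0514 -0.2642  0.0006]
274 [315.18613139 261.36131387] press [-0.0867 -0.2413  0.0011]
172 [319.06976744 272.51162791] press [-0.1175 -0.2483  0.0015]
13
[... 193 characters left out ...]
11111 291.97222222] press [-0.1766 -0.2704  0.0008]
1228 [307.52361564 319.92833876] press [-0.2643 -0.2241  0.0009]
9 [324.77777778 302.55555556] press [-0.2091 -0.2688  0.0008]
15 [207.73333333 314.4       ] press [-0.2658  0.09    0.0006]
7 [217.         314.28571429] press [-0.2624  0.0601  0.0032]
80 [322.5125 347.075 ] press [-0.342  -0.2684  0.0007]
4 [308.5 344.5] press [-0.3363 -0.2234  0.0029]
289 [313.00692042 364.86851211] press [-0.3983 -0.2433  0.0009]
9 [307.77777778 359.33333333] press [-0.3802 -0.2243  0.0011]
6 [315.5 359. ] press [-3.789e-01 -2.475e-01 -3.000e-04]
8 [312.625 362.25 ] press [-0.3882 -0.2382  0.001 ]
4 [288.25 365.5 ] press [-4.027e-01 -1.663e-01 -4.000e-04]
```

View pics/w5.png

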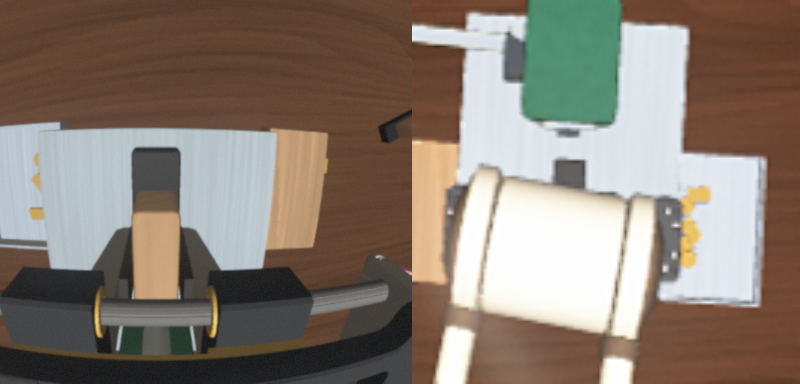

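The bed is clear and all five chips are in the tray, near (690,190–265) in the right-hand crop, at z of about 16 mm. Now I'll carry the scraper to a free spot at (0.49, 0.36).

Emit:
send_rows(increments=[[-1, -0.003, 0.04, -0.002, 0, 0, 0], [-1, -0.003, 0.08, -0.002, 0, 0, 0], [-1, -0.003, 0.12, -0.002, 0, 0, 0], [-1, -0.003, 0.16, -0.002, 0, 0, 0], [-1, -0.003, 0.2, -0.002, 0, 0, 0], [-1, -0.003, 0.24, -0.002, 0, 0, 0], [-1, -0.003, 0.28, -0.002, 0, 0, 0], [-1, -0.003, 0.315, -0.002, 0, 0, 0], [-1, -0.003, 0.331, -0.002, 0, 0, 0], [-1, -0.003, 0.331, -0.002, 0, 0, 0]])

```text
time_s: 11.7
tcp_pos: [0.4921, 0.3609, 0.3402]
orientation: [[-0.997, 0.08, 0.0], [0.08, 0.997, 0.0], [-0.0, 0.0, -1.0]]
force: [-0.9, 0.4, -1.3]
width: 0.265
grasp_force: 30.0
```

Emit:
send_rows(increments=[[-1, 0, 0, 0.035, 0, 0, 0], [-1, 0, 0, 0.07, 0, 0, 0], [-1, 0, 0, 0.1, 0, 0, 0], [-1, 0, 0, 0.11, 0, 0, 0], [-1, 0, 0, 0.113, 0, 0, 0], [-1, 0, 0, 0.113, 0, 0, 0], [-1, 0, 0, 0.113, 0, 0, 0]])

```text
time_s: 12.28
tcp_pos: [0.4928, 0.3593, 0.2299]
orientation: [[-0.997, 0.083, 0.003], [0.083, 0.997, 0.001], [-0.003, 0.002, -1.0]]
force: [-0.3, -0.3, -1.4]
width: 0.262
grasp_force: 30.0
```

Emit:
send_rows(increments=[[-1, 0, 0, 0.005, 0, 0, 0], [-1, 0, 0, 0.008, 0, 0, 0], [-1, 0, 0, 0.0095, 0, 0, 0], [-1, 0, 0, 0.0095, 0, 0, 0], [-1, 0, 0, 0.0095, 0, 0, 0]])

```text
time_s: 12.7
tcp_pos: [0.4921, 0.3598, 0.2197]
orientation: [[-0.997, 0.081, 0.002], [0.081, 0.997, 0.001], [-0.002, 0.001, -1.0]]
force: [-0.2, -1.1, 5.5]
width: 0.261
grasp_force: 30.0
```

The scraper is on the bench, with about 6 N of contact. Release and rise.

Emit:
send_rows(increments=[[0.3, 0, 0, -0.001, 0, 0, 0], [0.3, 0, 0, -0.001, 0, 0, 0], [0.3, 0, 0, -0.001, 0, 0, 0], [0.3, 0, 0, -0.001, 0, 0, 0], [0.3, 0, 0, -0.001, 0, 0, 0], [0.3, 0, 0, -0.03, 0, 0, 0], [0.3, 0, 0, -0.07, 0, 0, 0], [0.3, 0, 0, -0.11, 0, 0, 0], [0.3, 0, 0, -0.15, 0, 0, 0], [0.3, 0, 0, -0.19, 0, 0, 0]])

```text
time_s: 13.53
tcp_pos: [0.4911, 0.3594, 0.41]
orientation: [[-0.997, 0.082, -0.0], [0.082, 0.997, -0.0], [0.0, -0.0, -1.0]]
force: [1.1, 0.4, 0.4]
width: 0.651
grasp_force: 0.0
```

Emit:
send_rows(increments=[[-1, 0, 0, -0.04, 0, 0, 0.12], [-1, 0, 0, -0.08, 0, 0, 0.24], [-1, 0, 0, -0.1, 0, 0, 0.36], [-1, 0, 0, -0.1, 0, 0, 0.48], [-1, 0, 0, -0.1, 0, 0, 0.6], [-1, 0, 0, -0.1, 0, 0, 0.72], [-1, 0, 0, -0.1, 0, 0, 0.84], [-1, 0, 0, -0.1, 0, 0, 0.96], [-1, 0, 0, -0.1, 0, 0, 1.08], [-1, 0, 0, -0.1, 0, 0, 1.2]])

```text
time_s: 14.37
tcp_pos: [0.4915, 0.3596, 0.5079]
orientation: [[-0.279, 0.96, -0.0], [0.96, 0.279, -0.0], [-0.0, -0.0, -1.0]]
force: [-0.9, -0.1, -0.4]
width: 0.004
grasp_force: 0.0
```

```bash
python3 - <<'E'
from h import *
s=get_state();print(s["joint_pos"],s["width"],press(.12,.172))
plan([*press(.12,.172),.515],-4.7)
c=camera("side");w=cloud(c);z=w[...,2]
m=(abs(w[...,0]-.492)<.09)&(abs(w[...,1]-.36)<.05)
for lo,hi in((.012,.03),(.055,.08)):
    q=m&(z>lo)&(z<hi);print(q.sum(),cv2.minAreaRect((w[q][:,:2]*1000).astype(np.float32)),np.nanmedian(z[q]))
E
```

```text
[2.48345760e+01 1.15205428e+01 7.71878975e+01 2.01527338e-03
 9.13146985e+01 8.61387075e+00] 0.003943658736290552 [0.61938991 0.19028901]
shift [-0.1983  0.0756 -0.0071] rot [-4.000e-04  1.000e-04  3.651e-01]
226 ((474.0783386230469, 361.15087890625), (148.1813507080078, 48.6434440612793), 7.844907760620117) 0.02239423257115164
231 ((462.42279052734375, 364.322509765625), (24.013090133666992, 117.33795166015625), 85.79955291748047) 0.06853194251353589
```

The scraper stands upright, with its grip top at 68.5 mm and base at 22 mm. Next I'll move the closed fingers above the lever grip.

Emit:
send_rows(increments=[[-1, -0.04, 0.015, -0.007, 0, 0, 0.12], [-1, -0.08, 0.03, -0.007, 0, 0, 0.24], [-1, -0.12, 0.045, -0.007, 0, 0, 0.365], [-1, -0.16, 0.061, -0.007, 0, 0, 0.365], [-1, -0.198, 0.0755, -0.007, 0, 0, 0.365], [-1, -0.198, 0.0755, -0.007, 0, 0, 0.365], [-1, -0.198, 0.0755, -0.007, 0, 0, 0.365], [-1, -0.198, 0.0755, -0.007, 0, 0, 0.365]])

```text
time_s: 15.08
tcp_pos: [0.6202, 0.1915, 0.5149]
orientation: [[0.075, 0.997, -0.001], [0.997, -0.075, 0.001], [0.0, -0.001, -1.0]]
force: [0.8, 0.2, 0.0]
width: 0.004
grasp_force: 0.0
```

```bash
python3 - <<'E'
from h import *
plan([*press(.12,.172),.49],-4.7)
c=camera("wrist");cv2.imwrite("pics/w6.png",c["img"])
E
```

```text
shift [-0.0012 -0.0007  0.0249] rot [-0.0009 -0.0005  0.0071]
```

View pics/w6.png

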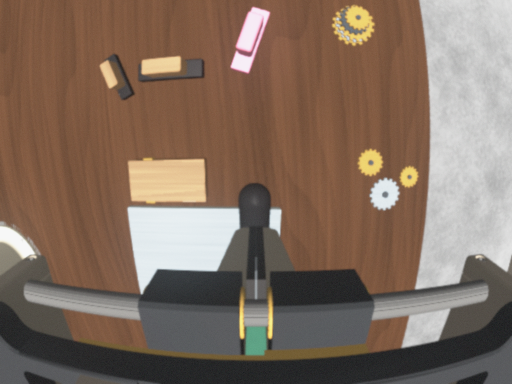

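The closed fingers are in line with the black lever grip at (255,205), and the scraper is standing at (170,68). Pressing down.

Emit:
send_rows(increments=[[-1, -0.001, -0.001, 0.02, 0, 0, 0.007], [-1, -0.001, -0.001, 0.035, 0, 0, 0.007], [-1, -0.001, -0.001, 0.05, 0, 0, 0.007], [-1, -0.001, -0.001, 0.07, 0, 0, 0.007], [-1, -0.001, -0.001, 0.09, 0, 0, 0.007], [-1, -0.001, -0.001, 0.11, 0, 0, 0.007], [-1, -0.001, -0.001, 0.125, 0, 0, 0.007], [-1, -0.001, -0.001, 0.135, 0, 0, 0.007], [-1, -0.001, -0.001, 0.141, 0, 0, 0.007], [-1, -0.001, -0.001, 0.141, 0, 0, 0.007]])

```text
time_s: 15.97
tcp_pos: [0.6186, 0.192, 0.3753]
orientation: [[0.079, 0.997, 0.003], [0.997, -0.079, -0.001], [-0.001, 0.003, -1.0]]
force: [0.2, -1.9, 7.0]
width: 0.003
grasp_force: 3.2
```

Emit:
send_rows(increments=[[-1, 0, 0, 0.003, 0, 0, 0], [-1, 0, 0, 0.006, 0, 0, 0], [-1, 0, 0, 0.009, 0, 0, 0], [-1, 0, 0, 0.009, 0, 0, 0], [-1, 0, 0, 0.009, 0, 0, 0]])

```text
time_s: 16.38
tcp_pos: [0.6189, 0.192, 0.3682]
orientation: [[0.079, 0.997, 0.004], [0.997, -0.079, -0.001], [-0.0, 0.004, -1.0]]
force: [-1.1, -2.7, 8.1]
width: 0.003
grasp_force: 3.3
```

Emit:
send_rows(increments=[[-1, 0, 0, 0.002, 0, 0, 0], [-1, 0, 0, 0.003, 0, 0, 0], [-1, 0, 0, 0.003, 0, 0, 0], [-1, 0, 0, 0.003, 0, 0, 0]])

```text
time_s: 16.72
tcp_pos: [0.6189, 0.192, 0.3654]
orientation: [[0.079, 0.997, 0.005], [0.997, -0.079, -0.001], [-0.0, 0.005, -1.0]]
force: [-0.6, -2.2, 7.1]
width: 0.01
grasp_force: 3.3
```

Emit:
send_rows(increments=[[-1, 0, 0, 0.002, 0, 0, 0], [-1, 0, 0, 0.004, 0, 0, 0], [-1, 0, 0, 0.004, 0, 0, 0], [-1, 0, 0, 0.004, 0, 0, 0]])

```text
time_s: 17.05
tcp_pos: [0.6191, 0.192, 0.3627]
orientation: [[0.079, 0.997, 0.006], [0.997, -0.079, -0.001], [-0.0, 0.006, -1.0]]
force: [-2.2, -2.7, 12.4]
width: 0.009
grasp_force: 5.2
```

Emit:
send_rows(increments=[[-1, 0, 0, 0.001, 0, 0, 0], [-1, 0, 0, 0.002, 0, 0, 0], [-1, 0, 0, 0.002, 0, 0, 0]])

```text
time_s: 17.3
tcp_pos: [0.6191, 0.192, 0.3622]
orientation: [[0.079, 0.997, 0.007], [0.997, -0.079, -0.001], [-0.0, 0.007, -1.0]]
force: [-4.5, -3.9, 17.6]
width: 0.007
grasp_force: 7.7
```

The force climbs with almost no further travel, so the lever is at its stop. Now I'll raise and let it spring back.

Emit:
send_rows(increments=[[-1, 0, 0, -0.02, 0, 0, 0], [-1, 0, 0, -0.04, 0, 0, 0], [-1, 0, 0, -0.06, 0, 0, 0], [-1, 0, 0, -0.08, 0, 0, 0], [-1, 0, 0, -0.1, 0, 0, 0], [-1, 0, 0, -0.12, 0, 0, 0], [-1, 0, 0, -0.14, 0, 0, 0], [-1, 0, 0, -0.165, 0, 0, 0], [-1, 0, 0, -0.18, 0, 0, 0], [-1, 0, 0, -0.18, 0, 0, 0]])

```text
time_s: 18.13
tcp_pos: [0.6182, 0.1923, 0.5414]
orientation: [[0.079, 0.997, 0.008], [0.997, -0.079, 0.001], [0.002, 0.008, -1.0]]
force: [-0.7, -1.4, 1.5]
width: 0.006
grasp_force: 0.0
```

Emit:
send_rows(increments=[[-1, 0.04, 0, 0, 0, 0, 0], [-1, 0.08, 0, 0, 0, 0, 0], [-1, 0.12, 0, 0, 0, 0, 0], [-1, 0.16, 0, 0, 0, 0, 0], [-1, 0.18, 0, 0, 0, 0, 0], [-1, 0.18, 0, 0, 0, 0, 0], [-1, 0.18, 0, 0, 0, 0, 0], [-1, 0.18, 0, 0, 0, 0, 0]])

```text
time_s: 18.8
tcp_pos: [0.6338, 0.3696, 0.5355]
orientation: [[0.082, 0.997, -0.001], [0.997, -0.082, -0.001], [-0.001, -0.001, -1.0]]
force: [0.8, -0.5, 0.2]
width: 0.004
grasp_force: 0.0
```

```bash
python3 - <<'E'
from h import *
c=camera("top");w=cloud(c);z=w[...,2]
def rect(m,n):
    r=cv2.minAreaRect((w[m][:,:2]*1000).astype(np.float32));print(n,m.sum(),np.round(r[0],1),np.round(r[1],1),round(r[2],1),np.round(np.nanpercentile(z[m],[5,50,95]),4))
v,u=np.mgrid[:384,:512]
rect((u>155)&(u<190)&(v>165)&(v<195)&(z>.1)&(z<.32),"lever")
rect((u>360)&(u<400)&(v>190)&(v<225)&(z>.07),"jar")
rect((u>300)&(u<345)&(v>115)&(v<150)&(z>.02),"clock")
cv2.imwrite("pics/t9.png",cv2.resize(c["img"][90:300,90:410],(800,525)))
E
```

```text
lever 288 [618.9 182.7] [67.4 23.4] 85.5 [0.2683 0.2853 0.297 ]
jar 278 [ 538.5 -385.6] [50.8 49.5] 88.7 [0.0797 0.0857 0.0894]
clock 495 [ 773.2 -221.1] [41.6 87.6] 5.9 [0.0418 0.0904 0.1014]
```

View pics/t9.png

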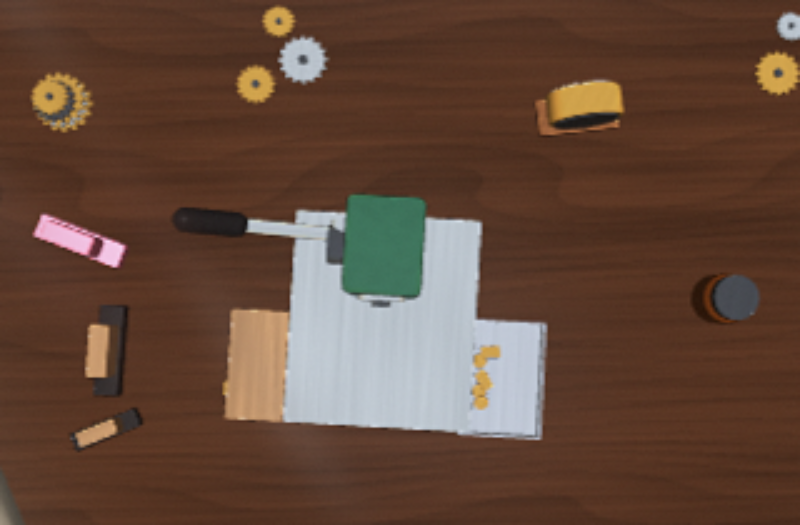

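The final top view shows the bed clear and the chips in the tray at (480–490, 350–405). The scraper stands at (106,350), the lever is back at its rest pose, and the jar and clock haven't moved.

```bash
python3 -c "
from bench import *
print(close_job())"
```

```text
the job is handed in; nothing more can be done
None
```

The job is handed in, though the verdict was not shown: the final top view has all the punchings in the tray, the scraper upright on the bench, the lever back at rest after its full stroke, and the jar and clock unmoved.

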